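# Slide the specimen tray from the lab jack onto the microscope stage

### The job

Holding the blue specimen tray by its yellow fin, slide it off the lab jack, over the small step up and onto the white microscope stage between the black fences, then on until the orange soft-close bumper is pressed fully in by the tray's nose, and let go of it there, lying flat. Slide it, do not carry it: the nose should rest on the stage while the tail is still over the jack, the tray must stay nearly level and low with the glass dish staying in its place, and it must never be jammed against the step or shoved hard against the bumper (keep well under 15 N). Leave everything else where it is and do not push against the microscope or its bumper with the robot itself.

Things in the scene. Friction and masses are not known exactly. Their poses are not given: they have to be found in the camera images.
- scope: Fixed white microscope base, 190 wide (x) by 320 long (y), flat stage surface 50 mm above the origin, which lies at table level. The tray goes in along the scope's +y, centred on its x = 0. Across the stage, beyond the fences, stands an aluminium stop block 22 mm thick, up to 70 mm above the table, with the orange bumper (60 mm wide) on its front.
- stage_edge (a point): Middle of the stage's sharp, upright entry edge (scope y = -100 mm), at stage height. Axes as the scope's.
- fences (a point): Point on the stage surface (scope y = 0) midway between two black fences, 12 mm high and 120 mm apart between their inner faces, straight for 65 mm either way along y, then flaring outwards on the entry side up to y = -95 mm.
- head (a point): Underside of the microscope head, swung aside: 84 mm across, 160 to about 370 mm above the table. It hangs on a 28 mm steel pillar at scope y = +187 mm.
- bumper (a joint): Travel of the orange soft-close bumper along the scope's +y: 0 out (start), 0.012 m fully in, a hard end. It gives way at about 2 N, a little more when pushed fast, and stays where left. Its block is clamped at a different place each time, not reported: fully in, the bumper's front face lies between scope y = +60 and +112 mm.
- jack: Fixed lab jack with a flat bare aluminium deck, 150 (x) by 205 (y) by 10 mm, deck surface 47 mm above this origin (which lies a little below the table level). Turned like the scope, on its -y side. The deck is 3 to 6 mm lower than the stage, with a gap of 5 to 10 mm between them.
- tray: Blue tray, flat plate 110 (x) by 185 (y) by 6 mm with square edges, 0.17 to 0.34 kg. Origin on the underside below the middle of the dish's place (a 96 mm square between 4 mm ridges). Nose edge at y = +65 mm, tail edge at y = -120 mm. Starts on the jack deck, a little turned and shifted against the stage, nose 5 to 40 mm short of the stage edge.
- fin (a point): Middle of the tray's upright yellow fin, the grip: 50 wide (x), 10 thick (y), at tray y = -110 mm; this point is 32 mm above the tray's underside, the fin's top 58 mm.
- dish: Open glass dish with a green leaf, 90 mm across, 15 mm high, loose in the tray's dish place. Origin at the centre of its underside; z up.
- spare_dish: Empty glass dish 90 mm across, 15 mm high, on the table beside the scope. Origin under its centre. Leave alone.
- tube_rack: White rack of blue-capped tubes, 70 by 240 by 113 mm high. Origin under its centre. Leave alone.
- wash_bottle: White bottle with red cap, 64 mm across, 160 mm high. Origin under its centre. Leave alone.
- jar: Amber jar with black lid, 60 mm across, 70 mm high. Origin under its centre. Leave alone.
- slide_box: Green box, 90 by 180 by 34 mm. Origin under its centre. Leave alone.
- forceps: Steel forceps, 120 mm long, 6 mm high. Origin under the middle. Leave alone.
- vial: Clear vial with blue cap, 28 mm across, 64 mm high. Origin under its centre. Leave alone.
Mind the look-alikes: they are no part of the job. Leave any brown look-alike of the tray alone.

How it is judged:
By the outcome, as a careful person would: the job done as asked, in the order asked, and still so for the second after the job is handed in, with the robot touching nothing.
It also fails if it takes over 72 s, if anything falls off the work surface, if the arm or the gripper's body presses on something with over 40 N, if the wrist force passes 120 N, or if a joint passes its speed limit or range.

### The arm

A 6-joint arm with a two-finger parallel gripper is mounted at the origin on the work surface. World frame = base frame: x ahead of the robot, y to its left, z up, the work surface at z = 0. Lengths are in m, angles in rad, forces in N, time in s.
With the tool pointing down it reaches from about 0.35 to 0.775 m from the base axis. Payload 5.5 kg.
Tool frame: the origin (TCP) lies on the centre line of the jaws, within the pads' length; the fingertips stand tcp_to_tips ahead of it and the grasp point (between the pads) is the TCP (tcp_to_tips is the distance from the TCP to the fingertips, in m); z points along the fingers, y is the line along which they close (so a half turn about z gives the same grasp; the last joint's range is limited). The gripper opens to 85 mm and grips with 20 to 120 N. Pads are 22 mm wide; open, the fingers measure 114 mm over their backs; the gripper's body (76 mm by 85 mm) begins 54 mm behind the grasp point. The pads swing forward as they close: fully open they stand 13 mm farther back than shut.
Start: joints at [1.037, 0.313, 0.046, 1.304, 0, 1.431], TCP at [0.221, 0.531, 0.25] pointing down, gripper open.
Joint ranges: [-2.76, 2.76], [-0.86, 1.69], [-1.03, 1.26], [-2.2, 2.34], [-1.47, 1.5], [-3.14, 3.14]. Speed limits (rad/s): [2.57, 2.57, 3.14, 3.14, 3.14, 3.14].

### API

Orientations are given as a unit quaternion [x, y, z, w].
In Python, from station import state, grab_frame, get_calibration, close_job, tcp_to_tips gives the robot as it stands.
- The arm moves only by the shell command python3 -m crank 'ROWS' [FORCE]. ROWS is a JSON object of lists of equal length, an entry for each row: "linear": the shift along the tool's x, y, z as a fraction of full scale, a list of three; "turn": the turn, a rotation vector about the tool's x, y, z as a fraction of full scale, a list of three; "hand": the closure, from 0 (fully open) to 1 (shut). In form: {"linear": [[tx, ty, tz], ...], "turn": [[wx, wy, wz], ...], "hand": [hand, ...]}. A call has 1 to 20 rows; each row shifts and turns the commanded pose from where the row before left it, along the tool's axes as they then stand; what a row does not reach is not made up. Full scale, the value 1, is 0.2 m for a shift and 45 degrees for a turn. A row lasts 1/10 s, in which the tool goes at most 50 mm and 8.59 degrees, less where a joint would pass 70% of its speed; a pose out of reach is approached as far as the arm can. A call with a number of a shift or a turn outside -1 to 1 is refused whole. A call with a gripper value outside its range is refused whole. The fingers move at their own pace and stop on an object; FORCE is the grip in N (left out, the last holds). Time passes only in rows, so rows that do not move let the fingers close. It gives the time, the measured TCP pose, the force, the opening and the grip force at its end, in the units of the state.
- state(): the state, without advancing time (a new reading comes with each control period).
- grab_frame(name): name is "side" or "top"; returns (picture, depth): 400x640x3 uint8, red, green, blue; 400x640 float32, m along the optical axis (not along the pixel's ray), 0 where there is no reading.
- get_calibration(name): a dict with "vfov" (degrees; the focal length in pixels is half the picture's height over the tangent of half this angle, whatever the lens; pixels are square), "cx", "cy" (the principal point, pixels), "dist" ([k1, k2, p1, p2, k3] as OpenCV has them; the pictures are not rectified), "cam_to_world" (4x4, takes a point from camera to world coordinates). Camera axes: x right, y up, looking along -z (the intrinsics and any distortion apply to the point x, -y, -z); pixel columns grow to the right and rows downward; lengths in m; the calibration is good to about 2 mm. A picture is of the moment at which its call begins. get_calibration takes no time and is no camera call.
- close_job(): hands the job in; it is judged then, once.
The state is a dict: "time": time; "qpos": joint angles; "qd": joint speeds; "tau": joint torques, N m; "tool_pos": TCP position; "orientation": TCP orientation; "wrist_force": force on the tool from outside, world axes, zero at the start; "ft_torque": the same for the moment, N m; "opening": finger opening in m; "grasp_force": force on a finger pad.
Only numpy, scipy, OpenCV 4.12 (cv2) and the standard library are available. Lean on these libraries where they do the work, as an engineer would, in place of code of your own. Each camera call takes 0.05 s, during which the arm holds its last target. There are 200 camera calls.

## Working session

There is one attempt and no reset: what is moved stays moved. The work goes in short steps, Python scripts to look and compute and a shell command to move; the robot and the scene stay as the last step left them, time stands still between calls to the robot, and variables do not carry over. Pictures are saved under pics/ and viewed, at most 10 in all, crops included, and the job is handed in when it is done.

```bash
ls; mkdir -p pics
cat > h.py <<'E'
import numpy as np, cv2
from station import *
def K(name):
    c=get_calibration(name); f=200/np.tan(np.radians(c["vfov"])/2)
    return np.array([[f,0,c["cx"]],[0,f,c["cy"]],[0,0,1]]),np.array(c["dist"],float),np.array(c["cam_to_world"])
def rays(name,uv):
    k,d,T=K(name); p=cv2.undistortPoints(np.array(uv,float).reshape(-1,1,2),k,d).reshape(-1,2)
    r=np.c_[p[:,0],-p[:,1],-np.ones(len(p))]
    return T[:3,3],r@T[:3,:3].T
def plane(name,uv,z):
    o,r=rays(name,uv); return o+r*((z-o[2])/r[:,2])[:,None]
def cloud(name,dep,mask):
    v,u=np.nonzero(mask&(dep>0)); o,r=rays(name,np.c_[u,v]); return o+r*dep[v,u][:,None],np.c_[u,v]
def save(n,im): cv2.imwrite('pics/'+n,im[:,:,::-1])
E
python3 - <<'E'
from h import *
for n in("top","side"):
    im,d=grab_frame(n); save(n+'0.png',im); np.savez('f_'+n,im=im,d=d); c=get_calibration(n); print(c)
s=state(); print(s,tcp_to_tips)
E
```

```text
pics
{'vfov': 48.16083090621173, 'cx': 320.10943732837757, 'cy': 208.25031179041187, 'dist': array([-0.12028332,  0.        ,  0.        ,  0.        ,  0.        ]), 'cam_to_world': array([[ 0.0248504 ,  0.99353273, -0.11079337,  0.41939908],
       [-0.99957931,  0.0263525 ,  0.01211371, -0.03418689],
       [ 0.01495505,  0.11044573,  0.99376964,  1.5750276 ],
       [ 0.        ,  0.        ,  0.        ,  1.        ]])}
{'vfov': 54.420322299759604, 'cx': 319.4898646198058, 'cy': 192.87942304505856, 'dist': array([-0.03183625,  0.        ,  0.        ,  0.        ,  0.        ]), 'cam_to_world': array([[ 0.91034612,  0.27305245, -0.310986  ,  0.12818462],
       [-0.41384589,  0.60287195, -0.68211215, -0.96765431],
       [ 0.00123234,  0.74965843,  0.66182378,  1.04179555],
       [ 0.        ,  0.        ,  0.        ,  1.        ]])}
{'time': 0.1, 'qpos': array([1.03741609e+00, 3.13923542e-01, 4.50743957e-02, 1.30361837e+00,
       2.07697749e-05, 1.43121566e+00]), 'qd': array([ 0.00107269, -0.00046458,  0.00415535,  0.00064558,  0.00064697,
        0.00086123]), 'tau': array([ 3.36174344e-03, -4.81725633e+01,  2.99243742e+01,  1.26833160e-02,
       -8.94520826e-05,  9.69308644e-06]), 'tool_pos': array([0.22039485, 0.53060871, 0.24949159]), 'orientation': array([ 1.95629907e-01,  9.80677440e-01, -7.85310340e-04, -2.85689133e-04]), 'wrist_force': array([0.90154628, 0.18790822, 0.55782259]), 'ft_torque': array([-0.02003402,  0.00563252,  0.03857286]), 'grasp_force': 0.0, 'opening': 0.08548425242376888} 0.019
```

View pics/top0.png

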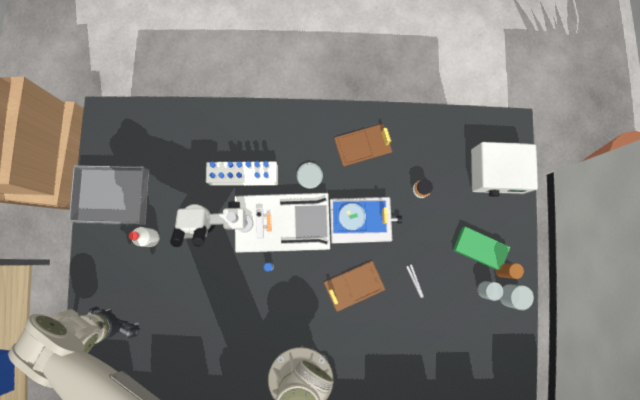

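View pics/side0.png

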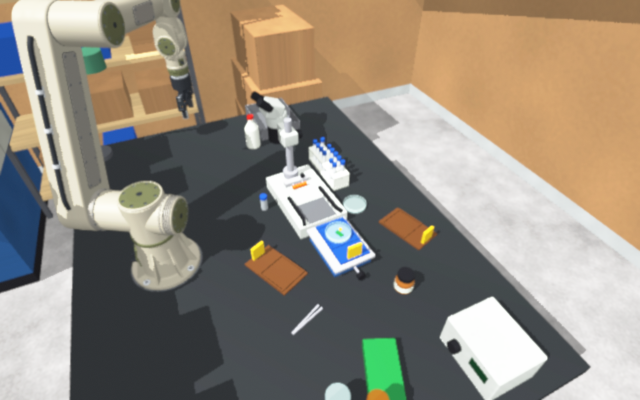

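The top view shows the blue tray on the jack at (360,217) with its yellow fin at (387,215). The stage is at (285,222), the orange bumper at (268,220) and the head at (240,217).
What could be taken for the tray: blue (360,217), brown (362,145), brown (355,286). I choose the blue one, since its fin at (387,215) faces away from the stage and the dish with the leaf is at (352,216). I'll check it in a close crop.

Run:
```python
from h import *
f=np.load('f_top.npz'); im,d=f['im'],f['d']
save('crop1.png',cv2.resize(im[180:265,225:410],None,fx=4.3,fy=4.3,interpolation=cv2.INTER_CUBIC))
hsv=cv2.cvtColor(im,cv2.COLOR_RGB2HSV)
box=np.zeros(d.shape,bool); box[185:260,228:400]=1
def rep(n,m,z):
    m=m&box; v,u=np.nonzero(m); c=cloud('top',d,m)[0]
    P=plane('top',np.c_[u,v],z)[:,:2]; r=cv2.minAreaRect(P.astype(np.float32))
    print(n,len(u),'uv',u.min(),u.max(),v.min(),v.max(),'rect',np.round(r[0],4),np.round(r[1],4),round(r[2],2),'z',np.round(np.percentile(c[:,2],[5,50,95]),4),'mean',np.round(c.mean(0),4))
H,S,V=hsv[...,0],hsv[...,1],hsv[...,2]
rep('blue',(H>100)&(H<125)&(S>150)&(V>80)&(np.arange(640)>325),.053)
rep('yellow',(H>18)&(H<35)&(S>130)&(np.arange(640)>370),.105)
rep('orange',(H>3)&(H<18)&(S>130)&(np.arange(640)<300),.06)
rep('white',(S<50)&(V>170)&(np.arange(640)<330),.05)
rep('green',(H>40)&(H<85)&(S>80),.06)
for v in (200,207,217,230,240,247):
    print(v,[f"{u}:{x*1000:.0f}" for u,x in zip(range(232,400,6),[cloud('top',d,(np.arange(640)==uu)[None]&(np.arange(400)==v)[:,None])[0][0,2] for uu in range(232,400,6)])])
```

```text
blue 763 uv 334 385 202 231 rect [ 0.5644 -0.188 ] [0.0997 0.1746] 1.55 z [0.0452 0.0514 0.0581] mean [ 0.5643 -0.201   0.0515]
yellow 15 uv 383 384 210 221 rect [ 0.5647 -0.2628] [0.0366 0.0033] 0.56 z [0.0837 0.096  0.1073] mean [ 0.566  -0.2643  0.0958]
orange 30 uv 268 269 215 229 rect [0.5367 0.1214] [0.0477 0.0034] 2.11 z [0.0609 0.0679 0.0709] mean [0.5362 0.1206 0.0672]
white 4112 uv 228 329 185 251 rect [0.5532 0.0894] [0.2271 0.3466] 1.64 z [0.044  0.051  0.2595] mean [0.5352 0.1026 0.0691]
green 25 uv 349 356 214 218 rect [ 0.5656 -0.1645] [0.0108 0.0249] 19.92 z [0.0532 0.0576 0.0627] mean [ 0.566  -0.1648  0.0577]
200 ['232:1', '238:54', '244:50', '250:54', '256:55', '262:50', '268:52', '274:51', '280:53', '286:48', '292:50', '298:44', '304:49', '310:46', '316:66', '322:58', '328:-2', '334:44', '340:49', '346:49', '352:44', '358:45', '364:51', '370:49', '376:44', '382:48', '388:46', '394:-2']
207 ['232:251', '238:245', '244:52', '250:51', '256:49', '262:45', '268:49', '274:50', '280:49', '286:49', '292:49', '298:50', '304:45', '310:52', '316:47', '322:48', '328:50', '334
[... 540 characters left out ...]
16:55', '322:50', '328:49', '334:44', '340:54', '346:59', '352:53', '358:56', '364:56', '370:50', '376:51', '382:55', '388:44', '394:-3']
240 ['232:-1', '238:49', '244:51', '250:50', '256:47', '262:52', '268:53', '274:47', '280:48', '286:61', '292:67', '298:61', '304:65', '310:54', '316:59', '322:60', '328:52', '334:50', '340:38', '346:52', '352:44', '358:39', '364:50', '370:39', '376:42', '382:47', '388:44', '394:-0']
247 ['232:2', '238:51', '244:51', '250:53', '256:56', '262:51', '268:51', '274:57', '280:48', '286:52', '292:47', '298:53', '304:48', '310:44', '316:45', '322:47', '328:54', '334:4', '340:1', '346:-4', '352:2', '358:3', '364:-2', '370:1', '376:5', '382:-2', '388:-1', '394:-6']
```

View pics/crop1.png

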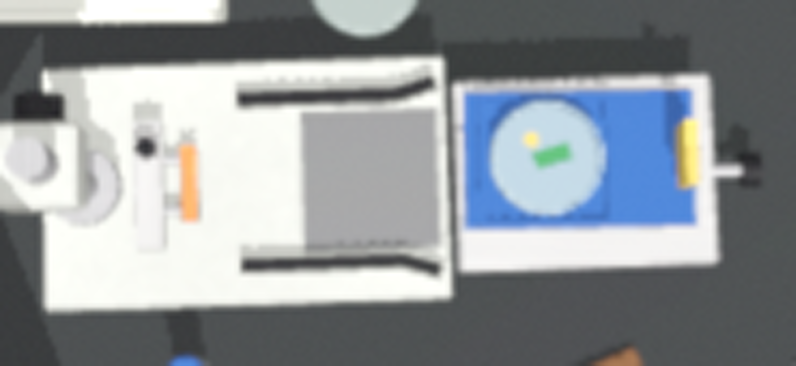

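The crop confirms the choice: a blue tray with the glass dish and green leaf, its yellow fin at crop (688,153), on the white-rimmed jack. The stage entry edge runs from crop (443,57) to (453,298), the fences are at rows 95 and 263, and the orange bumper's front is at column 199. Next I'll fit the edges to subpixel accuracy.

```bash
cat > m.py <<'E'
from h import *
from scipy.ndimage import map_coordinates
def avg(name,n=5):
    F=[grab_frame(name) for _ in range(n)]
    return np.mean([f[0].astype(float) for f in F],0),np.median([f[1] for f in F],0)
def edge(g,a,b,w=4,n=40,lo=None):
    """subpixel strongest-gradient points across segment a-b (u,v), searched +-w along normal"""
    a,b=np.array(a,float),np.array(b,float); t=(b-a)/np.linalg.norm(b-a); nn=np.array([-t[1],t[0]])
    s=np.arange(-w,w+.01,.25); out=[]
    for q in np.linspace(0,1,n):
        p=a+(b-a)*q+s[:,None]*nn; I=map_coordinates(g,[p[:,1],p[:,0]],order=1)
        D=np.abs(np.gradient(cv2.GaussianBlur(I[None],(0,0),2)[0])); k=D.argmax(); m=slice(max(k-5,0),k+6)
        out.append(a+(b-a)*q+nn*(s[m]*D[m]).sum()/D[m].sum())
    return np.array(out)
def line(name,g,a,b,z,w=4):
    P=plane(name,edge(g,a,b,w),z)[:,:2].astype(np.float32)
    l=cv2.fitLine(P,cv2.DIST_HUBER,0,.001,.001).ravel(); dv,p=l[:2],l[2:]
    if abs(dv).argmax()==1 and dv[1]<0 or abs(dv).argmax()==0 and dv[0]<0: dv=-dv
    r=np.abs((P-p)@[-dv[1],dv[0]])
    ang=np.degrees(np.arctan2(-dv[0],dv[1]) if abs(dv[1])>abs(dv[0]) else np.arctan2(dv[1],dv[0]))
    return p,dv,ang,np.median(r)*1000
E
python3 - <<'E'
from m import *
im,d=avg('top',6); np.savez('avg_top',im=im,d=d)
G=im.mean(2); R=im[...,0]
c=lambda u,v:(225+u/4.3-.4,180+v/4.3-.4)
L={}
for n,g,a,b,z in [('sc+x',G,(120,66),(420,58),.05),('sc-x',G,(60,311),(430,298),.05),('entry',G,(443,75),(452,285),.05),
 ('fen+x',G,(250,106),(385,100),.05),('fen-x',G,(250,257),(390,254),.062),
 ('tr+x',R,(480,92),(660,90),.053),('tr-x',R,(480,227),(685,227),.053),('nose',R,(465,105),(467,215),.053),('tail',R,(695,195),(695,220),.053),
 ('bump',im[...,2],(199,155),(200,215),.06),('jack-x',G,(475,270),(700,264),.046),('finfront',im[...,2],(678,130),(679,180),.105),('finback',im[...,2],(698,130),(699,178),.105)]:
    L[n]=line('top',g,c(*a),c(*b),z,2.5); print(n,*[np.round(x,4) for x in L[n]])
for n,(u0,u1,v0,v1) in dict(stage=(297,324,210,232),stage2=(265,320,243,248),jack=(335,388,234,240)).items():
    m=np.zeros(d.shape,bool); m[v0:v1,u0:u1]=1; p=cloud('top',d,m)[0]; print(n,np.median(p[:,2]),p[:,2].std())
E
```

```text
sc+x [0.6347 0.0887] [-0.0606  0.9982] 3.4746 0.1743
sc-x [0.4414 0.0737] [-0.0582  0.9983] 3.3376 0.1786
entry [ 0.5475 -0.083 ] [0.9982 0.0599] 3.4322 0.2071
fen+x [0.6039 0.0178] [-0.0599  0.9982] 3.4368 0.1373
fen-x [0.4806 0.0179] [-0.045  0.999] 2.5786 0.1149
tr+x [ 0.6188 -0.192 ] [-0.0522  0.9986] 2.9946 0.2361
tr-x [ 0.5105 -0.1911] [-0.0464  0.9989] 2.6611 0.2136
nose [ 0.5622 -0.097 ] [0.9992 0.0398] 2.2803 0.0576
tail [ 0.5269 -0.2803] [0.9973 0.0729] 4.1834 0.1718
bump [0.5364 0.1149] [0.9956 0.0937] 5.3756 0.2657
jack-x [ 0.4773 -0.1918] [-0.0554  0.9985] 3.1771 0.2096
finfront [ 0.5646 -0.257 ] [0.9988 0.0489] 2.8022 0.2685
finback [ 0.5682 -0.2733] [0.9989 0.0472] 2.703 0.1719
stage 0.0509372004230183 0.001553909979784765
stage2 0.05032860467181943 0.003273001049381896
jack 0.04499241267489029 0.00160649943801725
```

```bash
cat > go.py <<'E'
import sys
from h import *
from scipy.spatial.transform import Rotation as Ro
# usage: go.py x y z [yawdeg]: remaining move in tool fractions
s=state(); R=Ro.from_quat(s['orientation']); M=R.as_matrix()
yaw=np.degrees(np.arctan2(-M[0,1],M[1,1]))
print('t %.2f'%s['time'],'pos',np.round(s['tool_pos'],4),'yaw %.2f'%yaw,'z',np.round(M[:,2],4),'F',np.round(s['wrist_force'],2),'T',np.round(s['ft_torque'],2),'op %.4f g %.1f'%(s['opening'],s['grasp_force']))
if len(sys.argv)>3:
    d=np.array(list(map(float,sys.argv[1:4])))-s['tool_pos']
    print('tool frac total',np.round(R.inv().apply(d)/.2,4))
    if len(sys.argv)>4: print('turn z frac',round(-(float(sys.argv[4])-yaw)/45,4))
E
python3 -m crank '{"linear":[[0,0,0],[0,0,0],[0,0,0],[0,0,0],[-0.048,-0.192,0],[-0.048,-0.192,0],[-0.048,-0.192,0],[-0.048,-0.192,0],[-0.048,-0.192,0],[-0.048,-0.192,0],[-0.048,-0.192,0],[-0.048,-0.192,0],[-0.048,-0.192,0],[-0.048,-0.192,0],[-0.048,-0.192,0],[-0.048,-0.192,0],[-0.048,-0.192,0],[-0.048,-0.192,0]],"turn":[[0,0,-0.141],[0,0,-0.141],[0,0,-0.141],[0,0,-0.141],[0,0,0],[0,0,0],[0,0,0],[0,0,0],[0,0,0],[0,0,0],[0,0,0],[0,0,0],[0,0,0],[0,0,0],[0,0,0],[0,0,0],[0,0,0],[0,0,0]],"hand":[0.45,0.45,0.45,0.45,0.45,0.45,0.45,0.45,0.45,0.45,0.45,0.45,0.45,0.45,0.45,0.45,0.45,0.45]}' 20; python3 go.py .5684 -.2685 .16 2.8
```

```text
time: 2.2
tool_pos: [0.3815, -0.001, 0.2506]
orientation: [-0.024, 1.0, -0.0, 0.001]
wrist_force: [0.8, 0.0, -1.0]
opening: 0.0469
grasp_force: 0.0
t 2.20 pos [ 0.3815 -0.001   0.2506] yaw 2.81 z [ 0.0011 -0.     -1.    ] F [ 0.8   0.01 -1.02] T [ 0. -0. -0.] op 0.0469 g 0.0
tool frac total [-0.8673 -1.3816  0.4542]
turn z frac 0.0001
```

```bash
python3 -m crank '{"linear":[[-0.0964,-0.1535,0.0505],[-0.0964,-0.1535,0.0505],[-0.0964,-0.1535,0.0505],[-0.0964,-0.1535,0.0505],[-0.0964,-0.1535,0.0505],[-0.0964,-0.1535,0.0505],[-0.0964,-0.1535,0.0505],[-0.0964,-0.1535,0.0505],[-0.0964,-0.1535,0.0505],[0,0,0],[0,0,0]],"turn":[[0,0,0],[0,0,0],[0,0,0],[0,0,0],[0,0,0],[0,0,0],[0,0,0],[0,0,0],[0,0,0],[0,0,0],[0,0,0]],"hand":[0.45,0.45,0.45,0.45,0.45,0.45,0.45,0.45,0.45,0.45,0.45]}'; python3 go.py .5684 -.2685 .081 2.8
python3 - <<'E'
from m import *
im,d=avg('side',3); np.savez('avg_side',im=im,d=d); i8=im.astype(np.uint8)
save('side1.png',cv2.resize(i8[200:290,290:400],None,fx=6,fy=6,interpolation=cv2.INTER_CUBIC))
h=cv2.cvtColor(np.load('f_side.npz')['im'],cv2.COLOR_RGB2HSV); m=(h[...,0]>18)&(h[...,0]<35)&(h[...,1]>130)
m[:, :335]=0; m[:,375:]=0; m[:230]=0;m[270:]=0
v,u=np.nonzero(m); print(u.min(),u.max(),v.min(),v.max(),plane('side',[[u.mean(),v.mean()]],.045+.032))
E
```

```text
time: 3.3
tool_pos: [0.5678, -0.2669, 0.1583]
orientation: [-0.024, 1.0, 0.001, -0.001]
wrist_force: [-0.2, 0.6, 0.1]
opening: 0.0472
grasp_force: 0.0
t 3.30 pos [ 0.5678 -0.2669  0.1583] yaw 2.77 z [-0.0017  0.0014 -1.    ] F [-0.16  0.6   0.09] T [ 0.01  0.02 -0.  ] op 0.0472 g 0.0
tool frac total [-0.0032 -0.0085  0.3866]
turn z frac -0.0008
348 361 243 257 [[ 0.5677573  -0.27285065  0.077     ]]
```

View pics/side1.png

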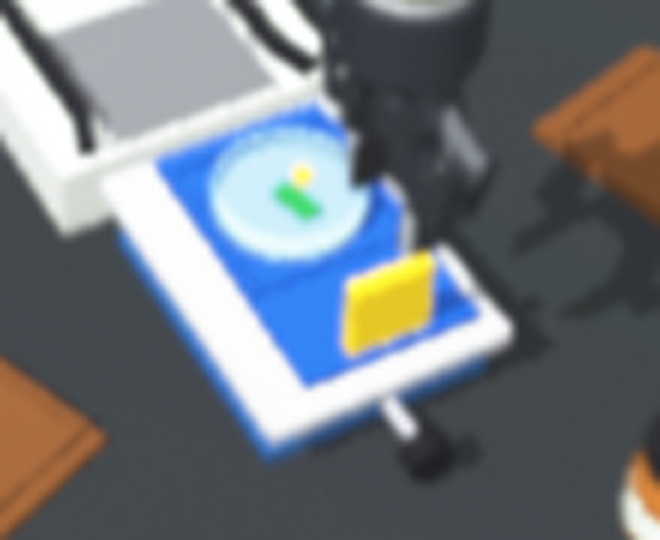

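The side crop shows the open gripper above and behind the dish, the dish seated, and the fin at crop (388,305), free. The side ray gives a fin centre of about y = -0.268, in agreement with the top view. I'll descend and grip.

```bash
python3 -m crank '{"linear":[[-0.003,-0.0085,0.08],[0,0,0.08],[0,0,0.08],[0,0,0.08],[0,0,0.065],[0,0,0],[0,0,0],[0,0,0],[0,0,0],[0,0,0],[0,0,0],[0,0,0]],"turn":[[0,0,0],[0,0,0],[0,0,0],[0,0,0],[0,0,0],[0,0,0],[0,0,0],[0,0,0],[0,0,0],[0,0,0],[0,0,0],[0,0,0]],"hand":[0.45,0.45,0.45,0.45,0.45,0.45,1,1,1,1,1,1]}' 80; python3 go.py .5684 -.2685 .081 2.8
```

```text
time: 4.65
tool_pos: [0.5698, -0.269, 0.0838]
orientation: [-0.024, 1.0, -0.001, 0.001]
wrist_force: [0.2, 0.2, 6.0]
opening: 0.0091
grasp_force: 78.8
t 4.65 pos [ 0.5698 -0.269   0.0838] yaw 2.80 z [ 0.0024 -0.0012 -1.    ] F [0.16 0.17 5.99] T [ 0.06  0.01 -0.15] op 0.0091 g 78.8
tool frac total [0.007  0.0028 0.0139]
turn z frac 0.0001
```

```bash
python3 -m crank '{"linear":[[0,0,-0.004],[0,0,-0.004],[0,0,0],[0.009,0,0],[0.009,0,0],[0.009,0,0],[0.009,0,0],[0.009,0,0],[0,0,0],[0,0,0]],"turn":[[-0.02,0,0],[-0.02,0,0],[-0.015,0,0],[0,0,-0.005],[0,0,-0.005],[0,0,-0.004],[0,0,0],[0,0,0],[0,0,0],[0,0,0]],"hand":[1,1,1,1,1,1,1,1,1,1]}' 80; python3 go.py
cat > tray.py <<'E'
from m import *
im,d=avg('top',5); R=im[...,0]; i8=im.astype(np.uint8); h=cv2.cvtColor(i8,cv2.COLOR_RGB2HSV)
m=(h[...,0]>100)&(h[...,0]<125)&(h[...,1]>150)&(h[...,2]>80); m[:190]=0;m[262:]=0;m[:,:270]=0;m[:,400:]=0
m=cv2.morphologyEx(m.astype(np.uint8),cv2.MORPH_OPEN,np.ones((3,3)))
v,u=np.nonzero(m); u0,u1=np.percentile(u,[1,99]); print('blue px',u0,u1,np.percentile(v,[1,99]))
ex=np.array([.9982,.0599]); ey=np.array([-.0599,.9982]); O=np.array([.5475,-.083]); c0=.5423
def rep(n,a,b,z,w=3):
    p,dv,ang,r=line('top',R,a,b,z,w); print(n,'scope x %.1f mm  y %.1f'%(1000*(p@ex-c0),1000*((p-O)@ey)-100),'ang %.2f res %.2f'%(ang,r))
z=.0525
def side(uu,hi): 
    c=np.nonzero(m[:,int(uu)])[0]; return c.max()+.5 if hi else c.min()-.5
a,b=u0+5,u0+38
rep('tr+x',(a,side(a,0)),(b,side(b,0)),z); rep('tr-x',(a,side(a,1)),(b,side(b,1)),z)
r=np.percentile(v,[5,95]); rr=[int(r[0])+4,int(r[1])-4]
nose=lambda q:np.nonzero(m[q])[0].min()-.5
rep('nose',(nose(rr[0]),rr[0]),(nose(rr[1]),rr[1]),z)
g=(h[...,0]>40)&(h[...,0]<85)&(h[...,1]>80); g[:190]=0;g[262:]=0;g[:,:270]=0;g[:,400:]=0
vv,uu=np.nonzero(g); p=plane('top',[[uu.mean(),vv.mean()]],.057)[0,:2]; print('leaf scope',1000*(p@ex-c0),1000*((p-O)@ey)-100)
np.savez('avg_top',im=im,d=d)
E
python3 tray.py
```

```text
time: 5.65
tool_pos: [0.5597, -0.2687, 0.0841]
orientation: [-0.03, 0.999, 0.022, -0.001]
wrist_force: [1.3, 1.3, 3.1]
opening: 0.0089
grasp_force: 78.6
t 5.65 pos [ 0.5597 -0.2687  0.0841] yaw 3.45 z [-0.0024  0.0434 -0.9991] F [1.25 1.32 3.12] T [-0.28 -0.43 -0.04] op 0.0089 g 78.6
blue px 332.0 381.0 [205. 234.]
tr+x scope x 53.2 mm  y -176.2 ang 3.26 res 0.33
tr-x scope x -53.6 mm  y -180.6 ang 5.76 res 0.47
nose scope x -3.0 mm  y -112.6 ang 5.51 res 0.48
leaf scope 1.7209377634866962 -180.64036703034708
```

```bash
cat > hgt.py <<'E'
from m import *
# tray-top heights along scope y from averaged top depth; stage reference printed
import sys
F=np.load('avg_top.npz') if len(sys.argv)<2 else dict(zip(('im','d'),avg('top',int(sys.argv[1]))))
im,d=F['im'],F['d']; h=cv2.cvtColor(im.astype(np.uint8),cv2.COLOR_RGB2HSV)
m=(h[...,0]>100)&(h[...,0]<125)&(h[...,1]>150)&(h[...,2]>80); m[:190]=0;m[262:]=0;m[:,:260]=0;m[:,400:]=0
m=cv2.erode(m.astype(np.uint8),np.ones((3,3)))>0
P,_=cloud('top',d,m); ey=np.array([-.0599,.9982]); O=np.array([.5475,-.083]); y=1000*((P[:,:2]-O)@ey)-100
c=np.polyfit(y,P[:,2]*1000,1); k=np.abs(P[:,2]*1000-np.polyval(c,y))<6; c=np.polyfit(y[k],P[k,2]*1000,1)
print('top z at nose %.1f  at tail %.1f'%(np.polyval(c,y.max()),np.polyval(c,y.max()-180)),'pitch %.2f'%np.degrees(np.arctan(c[0])),'n',k.sum(),'y',y.min().round(),y.max().round())
m[:]=0; m[243:248,265:320]=1; print('stage',1000*np.median(cloud('top',d,m)[0][:,2]))
E
python3 hgt.py; python3 hgt.py 8
```

```text
top z at nose 59.1  at tail 50.9 pitch 2.62 n 312 y -282.0 -116.0
stage 50.520713560248566
top z at nose 59.5  at tail 50.8 pitch 2.74 n 313 y -283.0 -116.0
stage 50.3569387350018
```

```bash
python3 -m crank '{"linear":[[0,0.025,0.001],[0,0.05,0.0022],[0,0.05,0.0022],[0,0.025,0.001],[0,0,0]],"turn":[[0,0,0],[0,0,0],[0,0,0],[0,0,0],[0,0,0]],"hand":[1,1,1,1,1]}' 80; python3 go.py; python3 tray.py; python3 hgt.py
```

```text
time: 6.8
tool_pos: [0.5579, -0.2375, 0.0841]
orientation: [-0.031, 0.999, 0.022, -0.001]
wrist_force: [-0.3, 0.4, 5.3]
opening: 0.0091
grasp_force: 79.2
t 6.80 pos [ 0.5579 -0.2375  0.0841] yaw 3.52 z [-0.0024  0.0444 -0.999 ] F [-0.26  0.36  5.26] T [-0.29 -0.14 -0.01] op 0.0091 g 79.2
blue px 323.0 371.0 [205. 235.]
tr+x scope x 53.1 mm  y -158.2 ang 2.72 res 0.36
tr-x scope x -47.5 mm  y -143.9 ang 16.03 res 1.88
nose scope x 0.2 mm  y -78.3 ang 3.24 res 0.40
leaf scope 1.8392996798954897 -149.41077390546627
top z at nose 59.5  at tail 51.1 pitch 2.67 n 283 y -248.0 -85.0
stage 50.4722248634879
```

```bash
python3 -m crank '{"linear":[[0,0,-0.0058],[0,0,-0.0058],[0,0,-0.0058],[0,0,-0.0058],[0,0,-0.0058],[0,0,0],[0,0,0]],"turn":[[0.0115,0,0],[0.0115,0,0],[0.0115,0,0],[0.0115,0,0],[0.0115,0,0],[0,0,0],[0,0,0]],"hand":[1,1,1,1,1,1,1]}' 80; python3 go.py; python3 hgt.py 8; python3 go.py
```

```text
time: 7.75
tool_pos: [0.558, -0.2391, 0.0897]
orientation: [-0.03, 1.0, -0.001, 0.0]
wrist_force: [0.5, -0.2, -1.9]
opening: 0.0091
grasp_force: 78.0
t 7.75 pos [ 0.558  -0.2391  0.0897] yaw 3.45 z [ 4.e-04 -2.e-03 -1.e+00] F [ 0.48 -0.17 -1.87] T [-0.02  0.01  0.03] op 0.0091 g 78.0
top z at nose 57.9  at tail 56.7 pitch 0.36 n 224 y -240.0 -88.0
stage 50.36439970738393
t 8.15 pos [ 0.558  -0.2392  0.0897] yaw 3.44 z [ 5.0e-04 -1.9e-03 -1.0e+00] F [-0.86 -0.84 -2.1 ] T [-0.07  0.01  0.07] op 0.0095 g 78.0
```

```bash
python3 -m crank '{"linear":[[0,0,0.0025],[0,0,0],[0,0,0]],"turn":[[0.004,0,0],[0,0,0],[0,0,0]],"hand":[1,1,1]}' 80; python3 go.py; python3 hgt.py 8; python3 go.py
```

```text
time: 8.45
tool_pos: [0.5582, -0.2393, 0.0896]
orientation: [-0.03, 1.0, -0.003, 0.001]
wrist_force: [-0.6, -0.9, -0.0]
opening: 0.0092
grasp_force: 78.4
t 8.45 pos [ 0.5582 -0.2393  0.0896] yaw 3.44 z [ 0.0012 -0.0053 -1.    ] F [-0.61 -0.94 -0.04] T [0.13 0.12 0.09] op 0.0092 g 78.4
top z at nose 57.5  at tail 56.7 pitch 0.28 n 216 y -240.0 -88.0
stage 50.41244127797295
t 8.85 pos [ 0.5582 -0.2393  0.0895] yaw 3.44 z [ 0.0011 -0.0054 -1.    ] F [-0.86 -2.47  0.82] T [0.1  0.17 0.11] op 0.0090 g 78.4
```

```bash
python3 -m crank '{"linear":[[0,0.03,-0.0002],[0,0.06,-0.0004],[0,0.06,-0.0004],[0,0.06,-0.0004],[0,0.06,-0.0004],[0,0.05,-0.0003],[0,0.03,-0.0002],[0,0,0]],"turn":[[0,0,0],[0,0,0],[0,0,0],[0,0,0],[0,0,0],[0,0,0],[0,0,0],[0,0,0]],"hand":[1,1,1,1,1,1,1,1]}' 80; python3 go.py; python3 tray.py; python3 hgt.py
python3 - <<'E'
from h import *
im=np.load('avg_top.npz')['im'].astype(np.uint8); save('top2.png',cv2.resize(im[180:265,225:410],None,fx=4.3,fy=4.3,interpolation=cv2.INTER_CUBIC))
E
```

```text
time: 9.65
tool_pos: [0.5536, -0.1674, 0.0892]
orientation: [-0.031, 1.0, -0.002, 0.0]
wrist_force: [-0.3, 2.4, -0.6]
opening: 0.0088
grasp_force: 78.3
t 9.65 pos [ 0.5536 -0.1674  0.0892] yaw 3.54 z [ 4.0e-04 -3.3e-03 -1.0e+00] F [-0.27  2.4  -0.62] T [ 0.66 -0.14  0.04] op 0.0088 g 78.3
blue px 303.01 344.0 [206. 236.]
tr+x scope x 53.3 mm  y -84.8 ang 4.08 res 0.72
tr-x scope x -22.5 mm  y -78.1 ang 37.22 res 3.94
nose scope x 2.2 mm  y -10.4 ang 2.55 res 0.10
leaf scope 1.5958435946619165 -80.11035689045526
top z at nose 57.8  at tail 56.2 pitch 0.50 n 161 y -151.0 -17.0
stage 50.515527144366025
```

View pics/top2.png

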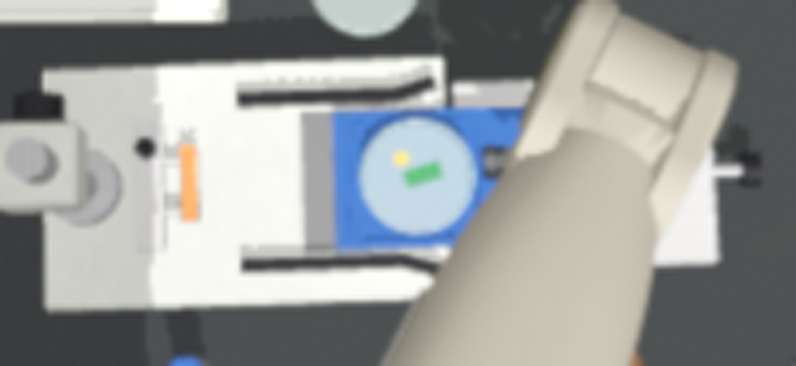

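The crop shows the tray centred between the fences: its edges are at rows 112 and 248, the fence faces at 104 and 258. The dish sits in its place at (418,175) and the bumper front is at column 199. On.

```bash
python3 -m crank '{"linear":[[0,0.03,0],[0,0.06,-0.0001],[0,0.06,-0.0001],[0,0.06,-0.0001],[0,0.06,-0.0001],[0,0.06,-0.0001],[0,0.06,-0.0001],[0,0.03,0],[0,0,0]],"turn":[[-0.004,0,0],[0,0,0],[0,0,0],[0,0,0],[0,0,0],[0,0,0],[0,0,0],[0,0,0],[0,0,0]],"hand":[1,1,1,1,1,1,1,1,1]}' 80; python3 go.py; python3 tray.py; python3 hgt.py;python3 go.py
```

```text
time: 10.8
tool_pos: [0.5486, -0.0839, 0.0892]
orientation: [-0.031, 1.0, -0.0, 0.0]
wrist_force: [-0.2, 0.6, -1.9]
opening: 0.0092
grasp_force: 78.2
t 10.80 pos [ 0.5486 -0.0839  0.0892] yaw 3.55 z [ 3.e-04 -9.e-04 -1.e+00] F [-0.2   0.64 -1.89] T [ 0.23 -0.1   0.02] op 0.0092 g 78.2
blue px 279.0 311.0 [207. 237.]
top z at nose 57.8  at tail 56.2 pitch 0.50 n 161 y -151.0 -17.0
stage 50.515527144366025
t 11.05 pos [ 0.5488 -0.0855  0.0892] yaw 3.43 z [ 4.0e-04 -1.4e-03 -1.0e+00] F [ 0.59  0.23 -1.73] T [ 0.34 -0.06  0.12] op 0.0093 g 78.2Traceback (most recent call last):
  File "tray.py", line 13, in <module>
    rep('tr+x',(a,side(a,0)),(b,side(b,0)),z); rep('tr-x',(a,side(a,1)),(b,side(b,1)),z)
                                ~~~~^^^^^
  File "tray.py", line 11, in side
    c=np.nonzero(m[:,int(uu)])[0]; return c.max()+.5 if hi else c.min()-.5
                                                                ~~~~~^^
    return umr_minimum(a, axis, None, out, keepdims, initial, where)
ValueError: zero-size array to reduction operation minimum which has no identity
```

```bash
python3 -m crank '{"linear":[[0,0.02,0],[0,0.02,0],[0,0.02,0],[0,0.02,0],[0,0.02,0],[0,0.02,0],[0,0,0],[0,0,0]],"turn":[[0,0,0],[0,0,0],[0,0,0],[0,0,0],[0,0,0],[0,0,0],[0,0,0],[0,0,0]],"hand":[1,1,1,1,1,1,1,1]}' 80; python3 go.py
python3 - <<'E'
from m import *
im,d=avg('top',6); R=im[...,0]; h=cv2.cvtColor(im.astype(np.uint8),cv2.COLOR_RGB2HSV)
np.savez('avg_top3',im=im,d=d)
ex=np.array([.9982,.0599]); ey=np.array([-.0599,.9982]); O=np.array([.5475,-.083])
for n,ch,a,b,z in [('nose',0,(271.5,210),(272.3,234),.0565),('bumper front',2,(271,215),(271.5,229),.053),('bumper back',2,(266,216),(267,229),.066)]:
    p,dv,ang,r=line('top',im[...,ch],a,b,z,3); print(n,'y %.1f'%(1000*((p-O)@ey)-100),'ang %.2f r %.2f'%(ang,r))
save('top3.png',cv2.resize(im.astype(np.uint8)[190:255,235:345],None,fx=7,fy=7,interpolation=cv2.INTER_CUBIC))
E
```

```text
time: 11.85
tool_pos: [0.5473, -0.0608, 0.0892]
orientation: [-0.03, 1.0, -0.0, 0.0]
wrist_force: [-0.5, 0.5, -1.9]
opening: 0.0092
grasp_force: 78.2
t 11.85 pos [ 0.5473 -0.0608  0.0892] yaw 3.49 z [ 5.e-04 -9.e-04 -1.e+00] F [-0.5   0.51 -1.91] T [ 0.33 -0.14 -0.01] op 0.0092 g 78.2
nose y 96.7 ang 2.66 r 0.18
bumper front y 98.5 ang 4.43 r 0.04
bumper back y 110.3 ang 2.83 r 0.11
```

View pics/top3.png

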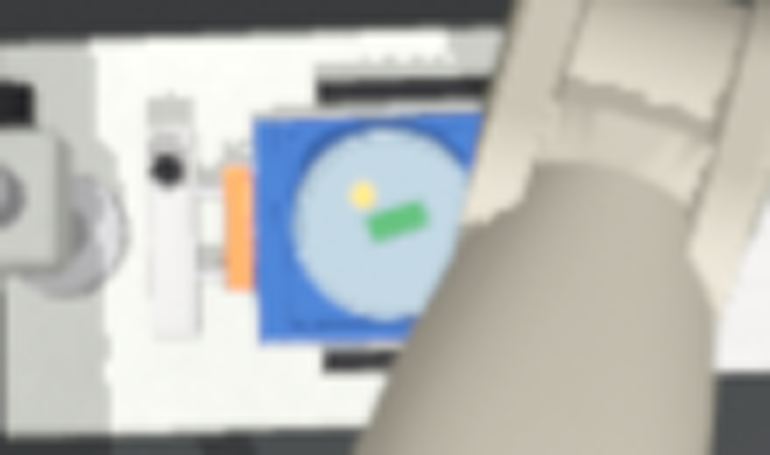

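The nose (column 255) is just at the orange bumper (225 to 254), and the dish is in place. From here I creep.

```bash
python3 -m crank '{"linear":[[0,0.008,0],[0,0.008,0],[0,0.008,0],[0,0.008,0],[0,0.008,0]],"turn":[[0,0,0],[0,0,0],[0,0,0],[0,0,0],[0,0,0]],"hand":[1,1,1,1,1]}' 80; python3 go.py; python3 -m crank '{"linear":[[0,0.006,0],[0,0.005,0]],"turn":[[0,0,0],[0,0,0]],"hand":[1,1]}' 80|sed -n 2,4p
```

```text
time: 12.65
tool_pos: [0.5471, -0.0537, 0.0894]
orientation: [-0.03, 1.0, -0.001, 0.0]
wrist_force: [0.5, -4.3, -0.8]
opening: 0.0088
grasp_force: 78.4
t 12.65 pos [ 0.5471 -0.0537  0.0894] yaw 3.42 z [ 0.001  -0.0026 -1.    ] F [ 0.47 -4.28 -0.84] T [-0.72 -0.04 -0.  ] op 0.0088 g 78.4
tool_pos: [0.5469, -0.0512, 0.0893]
orientation: [-0.03, 1.0, -0.001, 0.0]
wrist_force: [0.3, -3.4, -1.3]
```

```bash
for i in 1; do python3 -m crank '{"linear":[[0,0.005,0],[0,0.005,0]],"turn":[[0,0,0],[0,0,0]],"hand":[1,1]}' 80|sed -n '2p;4p'; python3 -m crank '{"linear":[[0,0.005,0]],"turn":[[0,0,0]],"hand":[1]}' 80|sed -n '2p;4p'; done
```

```text
tool_pos: [0.5468, -0.0492, 0.0893]
wrist_force: [0.5, -4.0, -0.7]
tool_pos: [0.5468, -0.0482, 0.0893]
wrist_force: [0.5, -3.5, -0.9]
```

```bash
python3 - <<'E'
from m import *
im,d=avg('top',6)
ey=np.array([-.0599,.9982]); O=np.array([.5475,-.083])
for n,ch,a,b,z in [('nose',0,(268.5,210),(269.3,234),.0565),('bumper back',2,(263.5,216),(264.5,229),.066)]:
    p,dv,ang,r=line('top',im[...,ch],a,b,z,3); print(n,'y %.1f'%(1000*((p-O)@ey)-100),'ang %.2f r %.2f'%(ang,r))
E
python3 go.py
```

```text
nose y 109.2 ang 4.10 r 0.05
bumper back y 122.4 ang 2.93 r 0.58
t 13.45 pos [ 0.5467 -0.048   0.0892] yaw 3.45 z [ 7.0e-04 -1.4e-03 -1.0e+00] F [ 1.34 -2.86 -1.26] T [-0.28 -0.22 -0.06] op 0.0091 g 78.3
```

```bash
for f in 1; do python3 -m crank '{"linear":[[0,0.004,0],[0,0,0]],"turn":[[0,0,0],[0,0,0]],"hand":[1,1]}' 80|sed -n '2p;4p'; python3 -m crank '{"linear":[[0,0.004,0],[0,0,0]],"turn":[[0,0,0],[0,0,0]],"hand":[1,1]}' 80|sed -n '2p;4p'; done
```

```text
tool_pos: [0.5467, -0.0479, 0.0894]
wrist_force: [1.2, -3.8, -0.2]
tool_pos: [0.5468, -0.0478, 0.0896]
wrist_force: [-1.3, -7.3, 0.5]
```

```bash
python3 -m crank '{"linear":[[0,0,0],[0,0,0],[0,0,0],[0,0,0],[0,0,0],[0,0,0]],"turn":[[0,0,0],[0,0,0],[0,0,0],[0,0,0],[0,0,0],[0,0,0]],"hand":[0.9,0.8,0.7,0.6,0.6,0.6]}' 20; python3 go.py; python3 -m crank '{"linear":[[0,0,-0.03],[0,0,-0.08],[0,0,-0.12],[0,0,-0.15],[0,0,-0.15],[-0.0,-0.1,-0.15],[0,-0.2,-0.1],[0,-0.2,0],[0,-0.2,0],[0,-0.2,0],[0,-0.2,0],[0,-0.2,0],[0,0,0]],"turn":[[0,0,0],[0,0,0],[0,0,0],[0,0,0],[0,0,0],[0,0,0],[0,0,0],[0,0,0],[0,0,0],[0,0,0],[0,0,0],[0,0,0],[0,0,0]],"hand":[0.6,0.6,0.6,0.6,0.6,0.6,0.6,0.6,0.6,0.6,0.6,0.6,0.6]}'; python3 tray.py; python3 hgt.py
python3 - <<'E'
from m import *
F=np.load('avg_top.npz'); im=F['im']; ey=np.array([-.0599,.9982]); O=np.array([.5475,-.083])
for n,ch,a,b,z in [('nose',0,(268.5,210),(269.3,234),.0565),('bumper back',2,(263.5,216),(264.5,229),.066)]:
    p,dv,ang,r=line('top',im[...,ch],a,b,z,3); print(n,'y %.1f'%(1000*((p-O)@ey)-100),'ang %.2f r %.2f'%(ang,r))
save('top4.png',cv2.resize(im.astype(np.uint8)[185:260,230:345],None,fx=6.5,fy=6.5,interpolation=cv2.INTER_CUBIC))
s,_=grab_frame('side'); save('side4.png',cv2.resize(s[160:270,240:390],None,fx=5,fy=5,interpolation=cv2.INTER_CUBIC))
E
```

```text
time: 14.45
tool_pos: [0.5464, -0.0464, 0.0892]
orientation: [-0.03, 1.0, -0.001, 0.0]
wrist_force: [1.2, 0.1, 0.2]
opening: 0.0342
grasp_force: 0.0
t 14.45 pos [ 0.5464 -0.0464  0.0892] yaw 3.47 z [ 4.0e-04 -1.5e-03 -1.0e+00] F [1.17 0.1  0.2 ] T [-0.01 -0.02 -0.02] op 0.0342 g 0.0
time: 15.75
tool_pos: [0.5618, -0.3109, 0.2453]
orientation: [-0.027, 1.0, -0.002, 0.0]
wrist_force: [0.8, -0.3, -0.1]
opening: 0.034
grasp_force: 0.0
blue px 270.0 319.0 [207. 237.]
tr+x scope x 52.9 mm  y 25.2 ang 3.59 res 0.21
tr-x scope x -53.4 mm  y 32.4 ang 3.16 res 0.93
nose scope x 1.5 mm  y 108.5 ang 2.56 res 0.03
leaf scope 1.599529575525005 40.394350783836416
top z at nose 57.7  at tail 56.3 pitch 0.44 n 546 y -66.0 103.0
stage 50.2227147324199
nose y 109.2 ang 4.04 r 0.05
bumper back y 122.2 ang 4.48 r 0.47
```

View pics/top4.png

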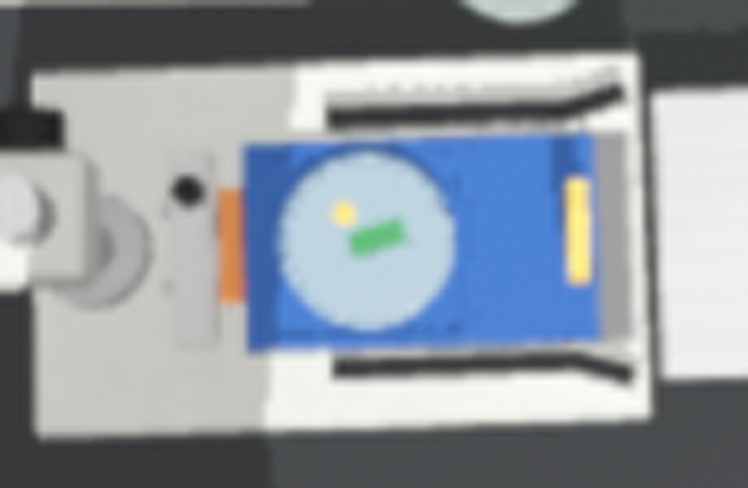

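View pics/side4.png

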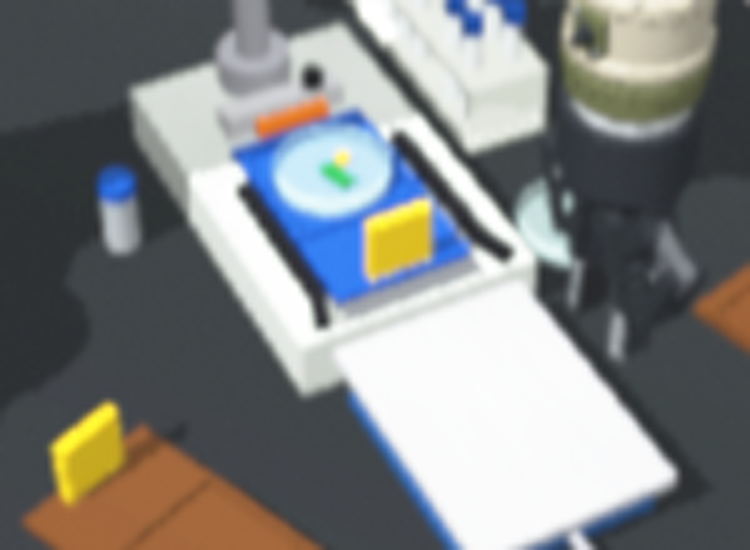

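Both views show the tray flat between the fences with the dish in its ridges. The bumper (top crop columns 220 to 245) is pressed back against its block (175 to 217). The gripper is clear of everything. Handing in.

```bash
python3 -c "
from station import *
print(close_job())"
```

```text
the job is handed in; nothing more can be done
None
```

I slid the blue tray off the jack and over the step between the fences, pressed the bumper to its hard end with about 7 N at most in the readings, released the tray lying flat with its dish in place, and handed the job in at about 16 s; no verdict was reported.

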